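# Sweep the loose blade nuts into the bench corral

### The arm

A 6-joint arm with a two-finger parallel gripper is mounted at the origin on the work surface. World frame = base frame: x ahead of the robot, y to its left, z up, the work surface at z = 0. Lengths are in m, angles in rad, forces in N, time in s.
With the tool pointing down it reaches from about 0.3 to 0.775 m from the base axis. Payload 14.6 kg.
Tool frame: the origin (TCP) lies at the very end of the fingers, on their centre line; the grasp point (between the pads) lies 19 mm behind it; x points along the fingers, y is the direction in which the jaws open and shut, and the axes are right-handed (so a half turn about x gives the same grasp; the last joint's range is limited). The gripper opens to 94 mm and grips with 3 to 60 N. Pads are 16 mm wide; open, the fingers measure 119 mm over their backs; the gripper's body (75 mm by 177 mm) begins 78 mm behind the grasp point.
Start: joints at [1.073, 0.3, 1.521, -0, 1.321, -0.067], TCP at [0.23, 0.5, 0.205] pointing down, gripper open.
Joint ranges: [-3.03, 3.03], [-0.79, 2.21], [0.23, 2.52], [-1.04, 4.18], [0, 3.07], [-2.55, 2.55]. Speed limits (rad/s): [2.22, 2.22, 2.57, 3.14, 3.14, 3.14].

### API

Orientations are given as [roll, pitch, yaw] about the fixed x, y, z axes, in that order (R = Rz(yaw) Ry(pitch) Rx(roll)).
In Python, from station import ctrl, viewer, hand_in gives the robot as it stands. The module is installed in compiled form; this text tells all that it offers.
- The arm moves only by the tool play_rows, never from a script. Its argument "deltas" is a list that holds one entry, the list of rows, each a list of 7 numbers: the shift along the tool's x, y, z in mm, then the turn, a rotation vector about the tool's x, y, z in rad, then the finger opening in mm, from 0 to 94. In form: [[[dx, dy, dz, ax, ay, az, gripper], ...]]. A call has 1 to 10 rows; each row shifts and turns the commanded pose from where the row before left it, along the tool's axes as they then stand; what a row does not reach is not made up. A row lasts 1/10 s, in which the tool goes at most 50 mm and 8.59 degrees, less where a joint would pass 70% of its speed; a pose out of reach is approached as far as the arm can. A call with a gripper value outside its range is refused whole. The fingers move at their own pace and stop on an object; "grip_force" is the grip in N (left out, the last holds). Time passes only in rows, so rows that do not move let the fingers close. It gives the time, the measured TCP pose, the force and the opening at its end, in the units of the state.
- ctrl.get_obs(): the state, without advancing time (a new reading comes with each control period).
- viewer.camera(name): name is "scene" or "top" or "wrist"; returns a dict with "img" (384x512x3 uint8, red, green, blue), "fx", "fy", "cx", "cy" (pixels), "rvec" (rotation vector, rad) and "tvec" (3), from world to camera coordinates, as OpenCV has them. Camera axes: x right, y down, z forward; pixel columns grow to the right and rows downward; lengths in m; the calibration is good to about 2 mm. A picture is of the moment at which its call begins. There is no depth.
- hand_in(): hands the job in, once; it reports no verdict.
The state is a dict: "time_s": time; "qpos": joint angles; "joint_vel": joint speeds; "tau": joint torques, N m; "ee_pos": TCP position; "eef_rot": TCP orientation; "force": force on the tool from outside, world axes, zero at the start; "moment": the same for the moment, N m; "grip_width": finger opening in m.
Only numpy, scipy, OpenCV 4.12 (cv2) and the standard library are available. Lean on these libraries where they do the work, as an engineer would, in place of code of your own. Each camera call takes 0.05 s, during which the arm holds its last target.

### The job

With the fingertips, sweep the three loose hex nuts along the bench top and through the open side of the three-sided wooden corral, so that every nut lies flat on the bench and wholly inside it. Only push them: do not pinch a nut or lift one off the bench. Leave the fuel cap, the spark plug socket and the float bowl where they are.

Things in the scene. Friction and masses are not known exactly. Their poses are not given: they have to be found in the camera images.
- corral: parts corral fixed to the bench: three wooden battens 22 mm high, 8 mm thick, no floor, fourth side open, no sill. Outside 196 mm in its x, 110 mm in its y; inside x from -90 to +90 mm, y from -55 (open mouth) to +47 mm (back wall). Origin: centre of its outside footprint, on the bench; z up. Mouth faces its own -y; turned up to 0.3 rad either way
- corral_mouth (a point): middle of the corral's open side, at bench height, 55 mm from the corral's origin along its -y. Nuts are swept in here along the corral's +y, which at zero yaw is the world's +y (to the robot's left); the nuts start on the world's -y side of it
- nut0: loose dark steel hex nut lying flat on the bench, 28 mm across flats (32.3 mm across corners), 15 mm high, about 55 g, with a black bore; origin at the centre of its underside, z up. It slides without rolling; its yaw is arbitrary. One of three alike
- nut1: loose dark steel hex nut lying flat on the bench, 28 mm across flats (32.3 mm across corners), 15 mm high, about 55 g, with a black bore; origin at the centre of its underside, z up. It slides without rolling; its yaw is arbitrary. One of three alike
- nut2: loose dark steel hex nut lying flat on the bench, 28 mm across flats (32.3 mm across corners), 15 mm high, about 55 g, with a black bore; origin at the centre of its underside, z up. It slides without rolling; its yaw is arbitrary. One of three alike
- fuel_cap: loose black plastic fuel cap standing among the nuts, round, 44 mm diameter, 22 mm high with a thin finger bar up to 26 mm, 40 g; origin at the centre of its underside, z up. To be left alone
- plug_socket: loose chrome spark plug socket standing upright on the bench, round, 28 mm diameter below and 23 mm above, 52 mm high, 110 g; origin at the centre of its underside, z up. To be left alone
- float_bowl: loose open aluminium carburettor float bowl, round, 68 mm across the rim, 33 mm high, 90 g; origin at the centre of its underside, z up. To be left alone
There are look-alikes about, which are no part of the job. Leave any yellow look-alike of the nut2 alone.

How it is judged:
At the end, for the whole second after the job is handed in: Each of the three nuts is at rest, flat on the bench (underside within 3 mm, tilt under 0.1 rad), inside the corral with its centre at least 12 mm inside the line of the mouth and between the walls; the fuel cap, socket and float bowl are within 15 mm of where they began (x of nut0 in the frame of corral between -0.082 and 0.082 m and y of nut0 in the frame of corral between -0.043 and 0.04 m and height (world z) of each of nut0, nut1, nut2 below 0.003 m and angle between each of nut0, nut1, nut2's own z axis and vertical below 0.1 rad and linear speed of each of nut0, nut1, nut2 below 0.01 m/s and x of nut1 in the frame of corral between -0.082 and 0.082 m and y of nut1 in the frame of corral between -0.043 and 0.04 m and x of nut2 in the frame of corral between -0.082 and 0.082 m and y of nut2 in the frame of corral between -0.043 and 0.04 m and distance of each of fuel_cap, plug_socket, float_bowl from where it was at the start of the episode below 0.015 m); the robot touches nothing.
It fails at once if a nut is lifted off the bench (more than 8 mm) (height (world z) of any of nut0, nut1, nut2 above 0.008 m).
It fails at once if a nut is pinched between the fingers (it sits at the grasp point, down at bench height, under finger force) ((horizontal distance between the grasp point and nut0 below 0.008 m and height (world z) of the grasp point below 0.029 m and contact force between the fingers and nut0 above 3 N) or (horizontal distance between the grasp point and nut1 below 0.008 m and height (world z) of the grasp point below 0.029 m and contact force between the fingers and nut1 above 3 N) or (horizontal distance between the grasp point and nut2 below 0.008 m and height (world z) of the grasp point below 0.029 m and contact force between the fingers and nut2 above 3 N)).
It fails at once if the fuel cap is shifted more than 15 mm or tipped over (distance of fuel_cap from where it was at the start of the episode above 0.015 m or angle between fuel_cap's own z axis and vertical above 0.4 rad).
It fails at once if the spark plug socket is shifted more than 15 mm or tipped over (distance of plug_socket from where it was at the start of the episode above 0.015 m or angle between plug_socket's own z axis and vertical above 0.4 rad).
It fails at once if the float bowl is shifted more than 15 mm or tipped over (distance of float_bowl from where it was at the start of the episode above 0.015 m or angle between float_bowl's own z axis and vertical above 0.4 rad).
It also fails if it takes over 67 s, if anything falls off the work surface, if the arm or the gripper's body presses on something with over 40 N, if the wrist force passes 120 N, or if a joint passes its speed limit or range.

## Working session

There is one attempt and no reset: what is moved stays moved. The work goes in short steps, Python scripts to look and compute and a tool call to move; the robot and the scene stay as the last step left them, time stands still between calls to the robot, and variables do not carry over. Pictures are saved under pics/ and viewed, and the job is handed in when it is done.

Besides the shell and the picture viewer there is one more tool, called after "Request:" as name([rows], argument=value, ...), one row to a line, values as JSON. play_rows: Moves the arm, as the interface text tells. Its arguments: {"type":"object","properties":{"deltas":{"type":"array","items":{"type":"array","items":{"type":"array","items":{"type":"number"}}}},"grip_force":{"type":"number"}},"required":["deltas"]}

```bash
mkdir -p pics
cat > h.py <<'E'
import numpy as np, cv2
from station import ctrl, viewer, hand_in
def shot(name,fn):
    c=viewer.camera(name); cv2.imwrite('pics/'+fn,c['img'][:,:,::-1]); np.save('pics/'+fn[:-4]+'.npy',c,allow_pickle=True); return c
def load(fn): return np.load('pics/'+fn+'.npy',allow_pickle=True).item()
def ray(c,u,v,z):
    R,_=cv2.Rodrigues(np.array(c['rvec'],float)); t=np.array(c['tvec'],float).reshape(3)
    d=R.T@np.array([(u-c['cx'])/c['fx'],(v-c['cy'])/c['fy'],1.]); o=-R.T@t
    return o+d*(z-o[2])/d[2]
def proj(c,p):
    K=np.array([[c['fx'],0,c['cx']],[0,c['fy'],c['cy']],[0,0,1.]])
    return cv2.projectPoints(np.array(p,float).reshape(-1,1,3),np.array(c['rvec'],float),np.array(c['tvec'],float),K,None)[0].reshape(-1,2)
E
python3 - <<'E'
from h import *
o=ctrl.get_obs(); print(o)
for n in('top','scene'):
    c=shot(n,n+'0.png'); print(n,c['fx'],c['cx'],c['rvec'],c['tvec'])
E
```

```text
{'time_s': 0.0, 'qpos': array([ 1.07341307e+00,  3.00496370e-01,  1.52160304e+00,  1.56824469e-06,
        1.32073598e+00, -6.65985605e-02]), 'joint_vel': array([ 0.00082117, -0.00061211,  0.00034621, -0.00019361, -0.00057586,
        0.00094306]), 'tau': array([-2.99133862e-03, -5.31815708e+01, -3.52731264e+01,  7.05914805e-02,
        2.45326204e-02, -8.67112180e-05]), 'ee_pos': array([0.22953764, 0.49950154, 0.20486319]), 'eef_rot': array([-1.63861718,  1.56955359, -2.06940226]), 'force': array([ 0.52430732, -0.61938237,  0.45774201]), 'moment': array([-0.02022468,  0.04879924, -0.00273184]), 'grip_width': 0.09400520262075132}
top 438.6768370681132 249.9590923598728 [ 2.16487412 -2.01378661  0.24095612] [-0.00781411  0.58927821  0.78425123]
scene 364.7002992684766 251.5674785966251 [ 1.73569715  1.80252123 -0.76606903] [ 0.01288121 -0.3798915   1.16102408]
```

View pics/top0.png

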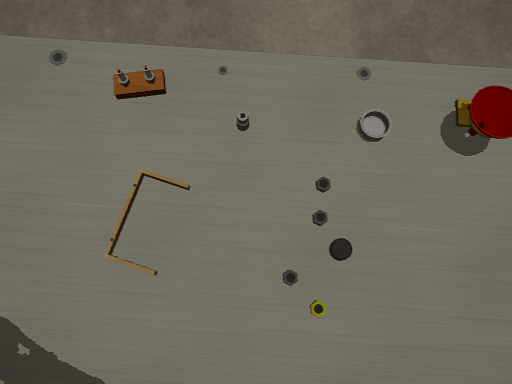

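View pics/scene0.png

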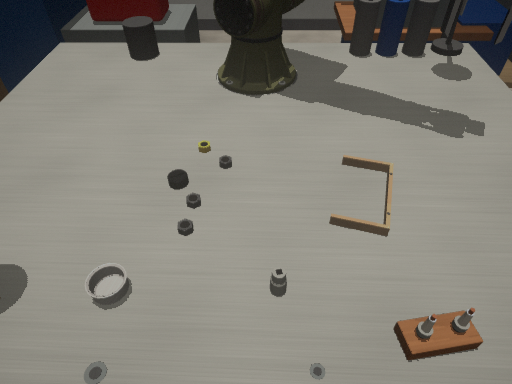

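The top view shows three dark nuts at about (323,184), (320,217) and (290,277). The look-alikes and neighbours are the yellow nut (318,308), the black fuel cap (341,249) and the socket (243,118). The float bowl is at (375,124), and the corral's mouth opens to the right between (188,187) and (155,272). Next I'll measure these by masks.

Run:
```python
from h import *
c=load('top0'); img=c['img']; 
hsv=cv2.cvtColor(img,cv2.COLOR_RGB2HSV)
m=(hsv[...,2]<80).astype(np.uint8)
n,l,s,ce=cv2.connectedComponentsWithStats(m)
for i in range(1,n):
    if s[i,4]>30 and 60<ce[i][1]<330: 
        x,y,w,h,a=s[i]; print('dark',s[i],ce[i].round(1),ray(c,*ce[i],0.012).round(4))
m=((hsv[...,1]>90)&(hsv[...,0]<28)).astype(np.uint8)
n,l,s,ce=cv2.connectedComponentsWithStats(m)
for i in range(1,n):
    if s[i,4]>30: print('wood',s[i],ce[i].round(1))
i=[i for i in range(1,n) if 100<s[i,0]<115 and s[i,4]>200]
if i:
    mm=(l==i[0]).astype(np.uint8); cn,_=cv2.findContours(mm,0,1)
    cn=max(cn,key=cv2.contourArea)
    pts=np.array([ray(c,*p,0.022)[:2] for p in cn.reshape(-1,2)],np.float32)
    r=cv2.minAreaRect(pts*1000); print(r, cv2.boxPoints(r).round(1))
for nm,p in (('mouth1',(188,187)),('mouth2',(155,272)),('bk1',(141,171)),('bk2',(108,256))): print(nm,ray(c,*p,0.022).round(4))
for nm,p in (('bowl',(375,124)),('sock',(243,118)),('yel',(318,308))): print(nm,ray(c,*p,0.015).round(4))
b=cv2.resize(img[150:330,260:390],None,fx=4,fy=4,interpolation=cv2.INTER_CUBIC)[:,:,::-1]
d=cv2.resize(img[150:330,90:270],None,fx=3,fy=3,interpolation=cv2.INTER_CUBIC)[:,:,::-1]
cv2.imwrite('pics/crop0.png',cv2.resize(b,None,fx=.8,fy=.8)); cv2.imwrite('pics/crop1.png',d)
```

```text
dark [145  70   7   8  39] [148.2  73.7] [0.866  0.2834 0.012 ]
dark [360  70   9   7  47] [363.7  73.1] [ 0.9021 -0.1978  0.012 ]
dark [118  73   8   9  41] [121.9  76.8] [0.8542 0.3409 0.012 ]
dark [115  72  51  28 289] [142.7  92.7] [0.8189 0.2895 0.012 ]
dark [146  76   9   8  36] [151.1  80.6] [0.8495 0.2746 0.012 ]
dark [121  80   9   7  35] [125.5  83.5] [0.8383 0.3306 0.012 ]
dark [ 441   99   62   57 1472] [463.3 133.8] [ 0.7725 -0.4138  0.012 ]
dark [364 111  25  23 149] [379.4 117.9] [ 0.7966 -0.2331  0.012 ]
dark [237 117  12  14 115] [242.8 124.3] [0.7603 0.0629 0.012 ]
dark [356 120  27  22 169] [365.5 134.2] [ 0.7564 -0.2032  0.012 ]
dark [108 173  82  83 361] [136.6 206.1] [0.563  0.2689 0.012 ]
dark [316 177  14  16 174] [322.6 184.3] [ 0.6376 -0.1144  0.012 ]
dark [312 210  15  16 176] [319.3 217.7] [ 0.566  -0.1102  0.012 ]
dark [329 238  23  23 411] [340.2 249. ] [ 0.5044 -0.1547  0.012 ]
dark [283 270  15  16 183] [289.6 277.2] [ 0.4408 -0.0551  0.012 ]
dark [314 304   9  10  66] [318.  308.5] [ 0.3844 -0.1139  0.012 ]
wood [ 113   69   53   30 1099] [139.3  84.6]
wood [ 456   85   56   54 2405] [486.9 112.3]
wood [ 104  169   86  106 1075] [135.9 214.8]
((835.0390625, 297.71905517578125), (62.071475982666016, 111.95125579833984), 12.058708190917969) [[793.  346. ]
 [816.4 236.5]
 [877.1 249.5]
 [853.7 358.9]]
mouth1 [0.6089 0.1651 0.022 ]
mouth2 [0.4311 0.2119 0.022 ]
bk1 [0.6363 0.2668 0.022 ]
bk2 [0.4557 0.3094 0.022 ]
bowl [ 0.7802 -0.2227  0.015 ]
sock [0.7736 0.0634 0.015 ]
yel [ 0.3854 -0.1134  0.015 ]
```

View pics/crop0.png

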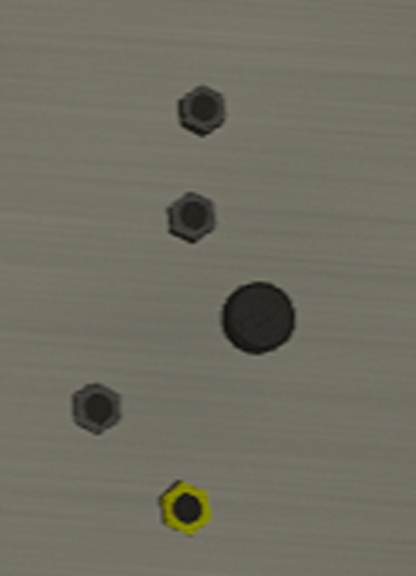

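View pics/crop1.png

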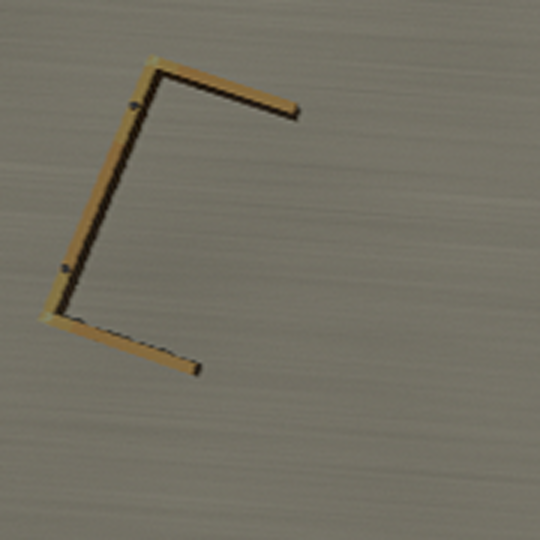

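The crop shows three dark steel hex nuts, one yellow look-alike below them, and the round fuel cap. In the second crop the corral is clear, with its mouth facing right. Next is an exact corral fit, cross-checked against the scene view.

Run:
```python
from h import *
c=load('top0'); img=c['img']; 
hsv=cv2.cvtColor(img,cv2.COLOR_RGB2HSV)
m=((hsv[...,1]>90)&(hsv[...,0]<28)&(hsv[...,2]>80)).astype(np.uint8)
m[:160]=0;m[:,260:]=0
cn,_=cv2.findContours(m,0,1); cn=np.vstack([k for k in cn if cv2.contourArea(k)>20])
pts=np.array([ray(c,*p,0.022)[:2] for p in cn.reshape(-1,2)],np.float32)
r=cv2.minAreaRect(pts*1000); print(r, cv2.boxPoints(r).round(1))
s=load('scene0');
for nm,p in (('nA',(186,226)),('nB',(194,200)),('nC',(225,161)),('cap',(178,178)),('yel',(204,146))): print(nm,ray(s,*p,0.012).round(4))
for nm,p in (('mouth1',(333,218)),('mouth2',(343,160)),('bk1',(389,229)),('bk2',(393,167))): print(nm,ray(s,*p,0.022).round(4))
```

```text
((534.5828857421875, 242.3714141845703), (110.52473449707031, 195.21185302734375), 75.35545349121094) [[426.2 213.6]
 [615.  164.2]
 [643.  271.2]
 [454.1 320.5]]
nA [ 0.642  -0.1104  0.012 ]
nB [ 0.572  -0.1059  0.012 ]
nC [ 0.4454 -0.0539  0.012 ]
cap [ 0.506  -0.1518  0.012 ]
yel [ 0.3903 -0.1102  0.012 ]
mouth1 [0.6218 0.1715 0.022 ]
mouth2 [0.4474 0.2133 0.022 ]
bk1 [0.646  0.2718 0.022 ]
bk2 [0.4689 0.3191 0.022 ]
```

```bash
cat >> h.py <<'E'
from scipy.spatial.transform import Rotation as Ro
P0=np.array([.5346,.2424]); ya=-0.256
ux=np.array([np.cos(ya),np.sin(ya)]); uy=np.array([-ux[1],ux[0]])
def w(l): return P0+ux*l[0]+uy*l[1]
def loc(p): d=np.array(p)[:2]-P0; return np.array([d@ux,d@uy])
def plan(d,tgts):
    """d push direction (2), tgts list of world xyz; print turn about tool x then shifts in tool axes after the turn"""
    o=ctrl.get_obs(); R=Ro.from_euler('xyz',o['eef_rot']).as_matrix(); p=o['ee_pos']
    print('t',o['time_s'],'p',p.round(4),'axes x',R[:,0].round(3),'y',R[:,1].round(3),'z',R[:,2].round(3),'F',o['force'].round(1))
    if d is not None:
        z=np.array([d[0],d[1],0])/np.hypot(*d)
        best=None
        for s in(1,-1):
            x=np.array([0,0,-1.]); zz=s*z; y=np.cross(zz,x); Rt=np.stack([x,y,zz],1)
            rv=Ro.from_matrix(R.T@Rt).as_rotvec(); 
            print('  sign',s,'rotvec tool',rv.round(3),'q6',o['qpos'][5].round(2))
            if best is None or np.linalg.norm(rv)<np.linalg.norm(best[0]): best=(rv,Rt)
        R=best[1]
    for t in tgts:
        print('  to',np.round(t,4),'shift tool mm',(R.T@(np.array(t)-p)*1000).round(1)); p=np.array(t)
E
python3 - <<'E'
from h import *
A=np.array([.638,-.113]); T=w((-.005,.010)); d=(T-A)/np.linalg.norm(T-A); print(T,d,np.linalg.norm(T-A))
s=A-d*.045
plan(d,[[*s,.2],[*s,.006],[*(T-d*.022),.006]])
E
```

```text
[0.53229508 0.25334017] [-0.27723298  0.96080272] 0.3812855246001279
t 0.1 p [0.2296 0.4995 0.205 ] axes x [-0.    -0.001 -1.   ] y [ 0.418  0.909 -0.001] z [ 0.909 -0.418 -0.   ] F [-0.9 -0.2  0.8]
  sign 1 rotvec tool [-2.283e+00 -1.000e-03  0.000e+00] q6 -0.07
  sign -1 rotvec tool [0.859 0.    0.001] q6 -0.07
  to [ 0.6505 -0.1562  0.2   ] shift tool mm [  5.  222.6 746.7]
  to [ 0.6505 -0.1562  0.006 ] shift tool mm [194.   0.   0.]
  to [0.5384 0.2322 0.006 ] shift tool mm [   0.    -0.  -404.3]
```

Request:
play_rows([
  [[0,0,0,0.143,0,0,16],[0,0,0,0.143,0,0,16],[0,0,0,0.143,0,0,16],[0,0,0,0.143,0,0,16],[0,0,0,0.143,0,0,16],[0,0,0,0.143,0,0,16],[0,11,37,0,0,0,16],[0,11,37,0,0,0,16],[0,11,37,0,0,0,16],[0,11,37,0,0,0,16]],
])

```text
time_s: 1.1
ee_pos: [0.3135, 0.3684, 0.2052]
eef_rot: [-0.968, 1.57, -2.256]
force: [0.5, 1.4, -0.4]
grip_width: 0.0181
```

Request:
play_rows([
  [[0,11,37,0,0,0,16],[0,11,37,0,0,0,16],[0,11,37,0,0,0,16],[0,11,37,0,0,0,16],[0,11,37,0,0,0,16],[0,11,37,0,0,0,16],[0,11,37,0,0,0,16],[0,11,37,0,0,0,16],[0,11,37,0,0,0,16],[0,11,37,0,0,0,16]],
])

```text
time_s: 2.1
ee_pos: [0.5223, 0.0435, 0.2052]
eef_rot: [-1.77, 1.57, -3.059]
force: [0.3, -0.2, -0.1]
grip_width: 0.0157
```

Run:
```python
from h import *
A=np.array([.638,-.113]); T=w((-.005,.010)); d=(T-A)/np.linalg.norm(T-A)
s=A-d*.045
plan(d,[[*s,.2],[*s,.006],[*(T-d*.022),.006]])
```

```text
t 2.1 p [0.5223 0.0435 0.2052] axes x [-0. -0. -1.] y [ 0.961  0.278 -0.   ] z [ 0.278 -0.961 -0.   ] F [ 0.3 -0.2 -0.1]
  sign 1 rotvec tool [-3.141e+00 -1.000e-03 -0.000e+00] q6 -0.27
  sign -1 rotvec tool [ 0.001 -0.     0.   ] q6 -0.27
  to [ 0.6505 -0.1562  0.2   ] shift tool mm [  5.2  67.8 227.5]
  to [ 0.6505 -0.1562  0.006 ] shift tool mm [194.   0.   0.]
  to [0.5384 0.2322 0.006 ] shift tool mm [   0.    -0.  -404.3]
```

Request:
play_rows([
  [[0,11.3,38,0,0,0,16],[0,11.3,38,0,0,0,16],[0,11.3,38,0,0,0,16],[0,11.3,38,0,0,0,16],[0,11.3,38,0,0,0,16],[0,11.3,37.5,0,0,0,16],[30,0,0,0,0,0,16],[30,0,0,0,0,0,16],[30,0,0,0,0,0,16],[20,0,0,0,0,0,16]],
])

```text
time_s: 3.1
ee_pos: [0.6492, -0.1544, 0.0925]
eef_rot: [-2.143, 1.568, 2.851]
force: [1.1, 0.6, -0.2]
grip_width: 0.016
```

Run:
```python
from h import *
A=np.array([.638,-.113]); T=w((-.005,.010)); d=(T-A)/np.linalg.norm(T-A)
s=A-d*.045
plan(d,[[*s,.2],[*s,.006],[*(T-d*.022),.006]])
c=shot('wrist','wr1.png'); shot('top','top1.png')
print(proj(c,[[.638,-.113,.015],[.567,-.109,.015]]))
```

```text
t 3.1 p [ 0.6492 -0.1544  0.0925] axes x [-0.003  0.001 -1.   ] y [ 0.961  0.278 -0.003] z [ 0.278 -0.961 -0.002] F [ 1.1  0.6 -0.2]
  sign 1 rotvec tool [-3.141e+00 -4.000e-03 -3.000e-03] q6 -0.57
  sign -1 rotvec tool [ 0.001 -0.002  0.003] q6 -0.57
  to [ 0.6505 -0.1562  0.2   ] shift tool mm [-107.5    0.7    2.1]
  to [ 0.6505 -0.1562  0.006 ] shift tool mm [194.   0.   0.]
  to [0.5384 0.2322 0.006 ] shift tool mm [   0.    -0.  -404.3]
[[253.03580472 143.88950594]
 [165.18571079 112.95276767]]
```

View pics/wr1.png

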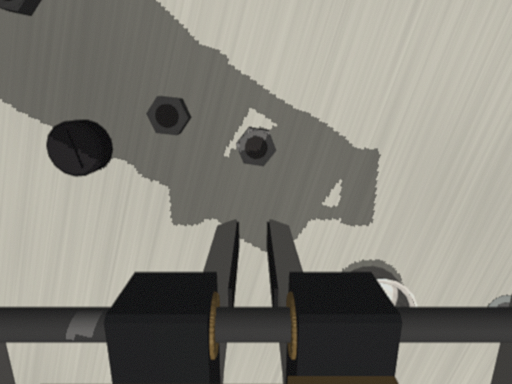

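View pics/top1.png

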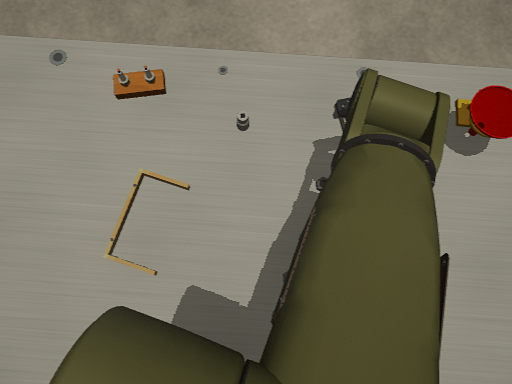

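The wrist view shows nut A at (256,147), against a projected (253,144), and it's centred between the fingers. Nut B is at (168,115), the cap at (80,147), and the bowl at the lower right is clear of the fingers.

Request:
play_rows([
  [[25,0,0,0,0,0,16],[25,0,0,0,0,0,16],[20,0,0,0,0,0,16],[12,0,0,0,0,0,16],[4,0,0,0,0,0,16],[0,0,0,0,0,0,16]],
])

```text
time_s: 3.8
ee_pos: [0.6505, -0.1547, 0.0101]
eef_rot: [0.93, 1.57, -0.359]
force: [0.2, 0.1, 1.2]
grip_width: 0.0163
```

Run:
```python
from h import *
A=np.array([.638,-.113]); T=w((-.005,.010)); d=(T-A)/np.linalg.norm(T-A)
plan(d,[[*(T-d*.022),.006]])
```

```text
t 3.8 p [ 0.6505 -0.1547  0.0101] axes x [ 0. -0. -1.] y [0.96  0.278 0.   ] z [ 0.278 -0.96   0.   ] F [0.2 0.1 1.2]
  sign 1 rotvec tool [-3.14e+00  1.00e-03  0.00e+00] q6 -0.57
  sign -1 rotvec tool [ 0.001  0.    -0.   ] q6 -0.57
  to [0.5384 0.2322 0.006 ] shift tool mm [ 4.100e+00 -4.000e-01 -4.028e+02]
```

Request:
play_rows([
  [[4,0,-5,0,0,0,16],[0,0,-8,0,0,0,16],[0,0,-8,0,0,0,16],[0,0,-8,0,0,0,16],[0,0,-8,0,0,0,16],[0,0,-9,0,0,0,16],[0,0,-9,0,0,0,16],[0,0,-9,0,0,0,16],[0,0,-9,0,0,0,16],[0,0,-9,0,0,0,16]],
])

```text
time_s: 4.8
ee_pos: [0.6272, -0.0751, 0.0055]
eef_rot: [0.782, 1.571, -0.506]
force: [0.5, -1.0, 0.9]
grip_width: 0.0157
```

Run:
```python
from h import *
c=shot('wrist','wr2.png'); plan(None,[])
```

```text
t 4.85 p [ 0.6269 -0.0739  0.0054] axes x [-0.  0. -1.] y [ 0.96   0.279 -0.   ] z [ 0.279 -0.96  -0.   ] F [0.  1.5 0.1]
```

View pics/wr2.png

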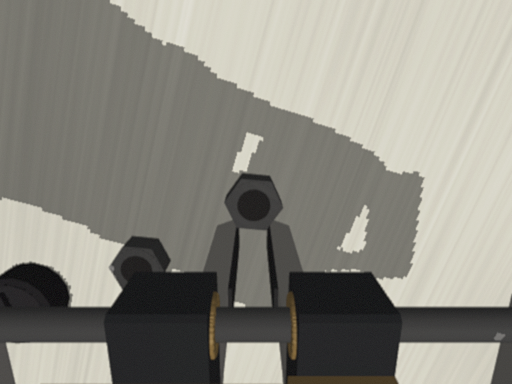

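Nut A sits centred in the fingertip cradle at (253,203), and B is clear at (140,260). I'll keep pushing.

Request:
play_rows([
  [[0,0,-8,0,0,0,16],[0,0,-10,0,0,0,16],[0,0,-10,0,0,0,16],[0,0,-10,0,0,0,16],[0,0,-10,0,0,0,16],[0,0,-10,0,0,0,16],[0,0,-10,0,0,0,16],[0,0,-10,0,0,0,16],[0,0,-10,0,0,0,16],[0,0,-10,0,0,0,16]],
])

```text
time_s: 5.85
ee_pos: [0.5998, 0.0191, 0.0054]
eef_rot: [-0.499, 1.571, -1.788]
force: [-0.1, 0.1, 0.4]
grip_width: 0.0161
```

Request:
play_rows([
  [[0,0,-10,0,0,0,16],[0,0,-10,0,0,0,16],[0,0,-10,0,0,0,16],[0,0,-10,0,0,0,16],[0,0,-10,0,0,0,16],[0,0,-10,0,0,0,16],[0,0,-10,0,0,0,16],[0,0,-10,0,0,0,16],[0,0,-9,0,0,0,16],[0,0,-8,0,0,0,16]],
])

```text
time_s: 6.85
ee_pos: [0.5729, 0.1122, 0.0055]
eef_rot: [-1.234, 1.571, -2.522]
force: [0.4, -1.0, -0.7]
grip_width: 0.0161
```

Run:
```python
from h import *
c=shot('wrist','wr3.png'); A=np.array([.638,-.113]); T=w((-.005,.010)); d=(T-A)/np.linalg.norm(T-A)
plan(d,[[*(T-d*.022),.006]])
```

```text
t 6.9 p [0.5726 0.1131 0.0054] axes x [-0.  0. -1.] y [ 0.96   0.279 -0.   ] z [ 0.279 -0.96  -0.   ] F [-0.2  1.7 -0.1]
  sign 1 rotvec tool [-3.14 -0.   -0.  ] q6 -0.15
  sign -1 rotvec tool [ 0.002 -0.     0.   ] q6 -0.15
  to [0.5384 0.2322 0.006 ] shift tool mm [  -0.6    0.2 -123.9]
```

View pics/wr3.png

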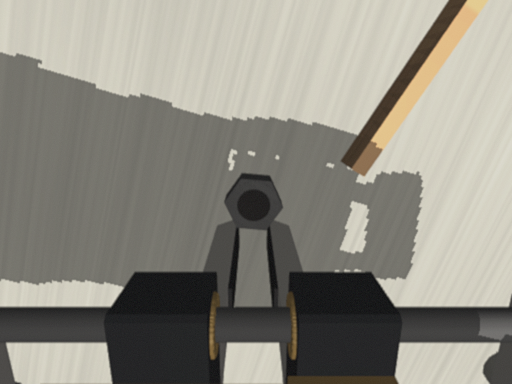

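The nut is still cradled at (253,203), and the batten end at (360,160) is clear to the right.

Request:
play_rows([
  [[0,0,-8,0,0,0,16],[0,0,-10,0,0,0,16],[0,0,-10,0,0,0,16],[0,0,-10,0,0,0,16],[0,0,-10,0,0,0,16],[0,0,-10,0,0,0,16],[0,0,-10,0,0,0,16],[0,0,-10,0,0,0,16],[0,0,-10,0,0,0,16],[0,0,-10,0,0,0,16]],
])

```text
time_s: 7.9
ee_pos: [0.5456, 0.2064, 0.0054]
eef_rot: [-1.339, 1.571, -2.628]
force: [1.0, -0.5, 0.6]
grip_width: 0.0159
```

Request:
play_rows([
  [[0,0,-9,0,0,0,16],[0,0,-7,0,0,0,16],[0,0,-5,0,0,0,16],[0,0,-4,0,0,0,16],[0,0,0,0,0,0,16],[0,0,10,0,0,0,16],[-10,0,10,0,0,0,16],[-25,0,0,0,0,0,16],[-25,0,0,0,0,0,16]],
])

```text
time_s: 8.8
ee_pos: [0.5447, 0.2089, 0.0667]
eef_rot: [-1.464, 1.57, -2.754]
force: [0.0, -0.6, 0.2]
grip_width: 0.0161
```

```bash
cat >> h.py <<'E'
def nuts(c):
    img=c['img']; m=(cv2.cvtColor(img,cv2.COLOR_RGB2HSV)[...,2]<80).astype(np.uint8)
    n,l,s,ce=cv2.connectedComponentsWithStats(m)
    for i in range(1,n):
        if 90<s[i,4]<260 and 10<s[i,2]<22 and 10<s[i,3]<22:
            p=ray(c,*ce[i],.012); print('blob',ce[i].round(1),s[i,4],p.round(4),'local',loc(p).round(4))
E
python3 - <<'E'
from h import *
c=shot('wrist','wr4.png');plan(None,[])
# wrist: dark nut; bore colour
t=shot('top','top4.png'); nuts(t)
B=np.array([.567,-.109]); T=w((.040,0)); d=(T-B)/np.linalg.norm(T-B); s=B-d*.042
plan(d,[[*s,.1],[*s,.006],[*(T-d*.022),.006]])
E
```

```text
t 8.85 p [0.5466 0.2097 0.0712] axes x [ 0.005  0.002 -1.   ] y [0.961 0.277 0.006] z [ 0.277 -0.961 -0.   ] F [0.6 0.2 4.6]
blob [242.3 124.6] 97 [0.7594 0.0639 0.012 ] local [ 0.2627 -0.1158]
blob [319.4 217.6] 147 [ 0.566  -0.1104  0.012 ] local [ 0.1197 -0.3333]
blob [289.5 277.1] 142 [ 0.4411 -0.0551  0.012 ] local [-0.0151 -0.3115]
t 8.9 p [0.5465 0.2098 0.0695] axes x [ 0.006  0.002 -1.   ] y [0.961 0.277 0.006] z [ 0.277 -0.961 -0.   ] F [0.5 0.6 0. ]
  sign 1 rotvec tool [-2.842e+00  8.000e-03 -1.000e-03] q6 0.02
  sign -1 rotvec tool [ 0.299 -0.001 -0.006] q6 0.02
  to [ 0.5662 -0.151   0.1   ] shift tool mm [-30.5  26.4 360.3]
  to [ 0.5662 -0.151   0.006 ] shift tool mm [94.  0.  0.]
  to [0.5729 0.2103 0.006 ] shift tool mm [   0.     0.  -361.3]
```

View pics/wr4.png

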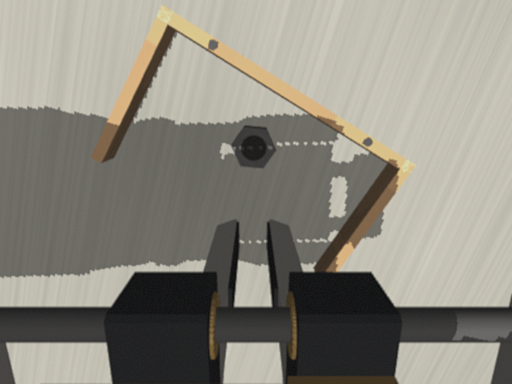

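View pics/top4.png

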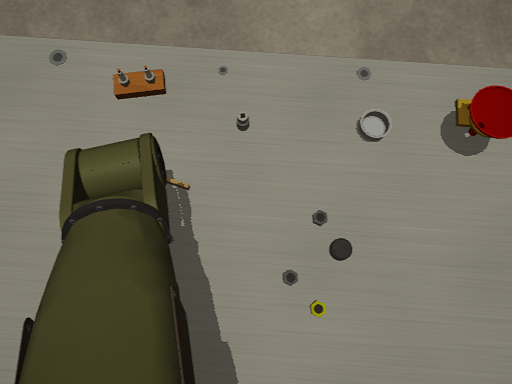

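Nut A lies well inside the corral, at wrist pixel (253,147). Its local position comes next, before moving on to B.

Run:
```python
from h import *
c=load('wr4'); p=ray(c,253,147,.015); print(p,loc(p))
for q in ((165,12),(408,165),(100,158)): p=ray(c,*q,.022); print(q,p.round(4),loc(p).round(4))
```

```text
[0.53337691 0.25145271 0.015     ] [-0.00347549  0.00844798]
(165, 12) [0.4579 0.3175 0.022 ] [-0.0933  0.0532]
(408, 165) [0.6397 0.2701 0.022 ] [0.0947 0.0534]
(100, 158) [0.4338 0.2159 0.022 ] [-0.0908 -0.0512]
```

A's local position is (-3, +8) mm, and the corral's corners agree within about 5 mm. Now B.

Request:
play_rows([
  [[-15,0,0,0.15,0,0,16],[-15,0,0,0.15,0,0,16],[0,3.3,45,0,0,0,16],[0,3.3,45,0,0,0,16],[0,3.3,45,0,0,0,16],[0,3.3,45,0,0,0,16],[0,3.3,45,0,0,0,16],[0,3.3,45,0,0,0,16],[0,3.3,45,0,0,0,16],[0,3.3,45,0,0,0,16]],
])

```text
time_s: 9.9
ee_pos: [0.5637, -0.1527, 0.0954]
eef_rot: [-1.865, 1.571, 2.828]
force: [1.3, 0.6, 0.5]
grip_width: 0.0161
```

Run:
```python
from h import *
c=shot('wrist','wr5.png')
B=np.array([.567,-.109]); T=w((.040,0)); d=(T-B)/np.linalg.norm(T-B); s=B-d*.042
plan(d,[[*s,.1],[*s,.006],[*(T-d*.022),.006]]); print(proj(c,[[*B,.015]]))
```

```text
t 9.95 p [ 0.5637 -0.1584  0.0955] axes x [ 0.    -0.001 -1.   ] y [ 1.    -0.022  0.   ] z [-0.022 -1.     0.001] F [-0.3 -4.8 -0.1]
  sign 1 rotvec tool [ 3.138e+00 -1.000e-03 -2.000e-03] q6 -0.31
  sign -1 rotvec tool [-0.004  0.001 -0.   ] q6 -0.31
  to [ 0.5662 -0.151   0.1   ] shift tool mm [-4.5  2.4 -7.5]
  to [ 0.5662 -0.151   0.006 ] shift tool mm [94.  0.  0.]
  to [0.5729 0.2103 0.006 ] shift tool mm [   0.     0.  -361.3]
[[255.02635248 142.37069788]]
```

View pics/wr5.png

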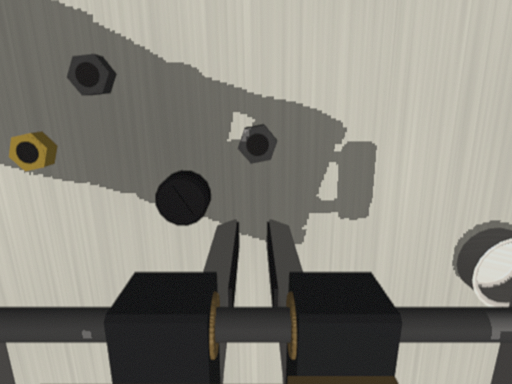

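B is at (257,144), and the cap (183,197) is clear to the left. I'll nudge 3 mm to the right and descend.

Request:
play_rows([
  [[0,3,-3,0,0,0,16],[20,0,0,0,0,0,16],[25,0,0,0,0,0,16],[25,0,0,0,0,0,16],[15,0,0,0,0,0,16],[4,0,0,0,0,0,16],[0,0,0,0,0,0,16]],
])

```text
time_s: 10.65
ee_pos: [0.5674, -0.1468, 0.0065]
eef_rot: [-1.93, 1.57, 2.764]
force: [-0.7, 0.7, 0.7]
grip_width: 0.0161
```

Run:
```python
from h import *
B=np.array([.568,-.109]); T=w((.040,0)); d=(T-B)/np.linalg.norm(T-B)
plan(d,[[*(T-d*.022),.006]])
```

```text
t 10.65 p [ 0.5674 -0.1468  0.0065] axes x [-0.  0. -1.] y [ 1.    -0.018 -0.   ] z [-0.018 -1.    -0.   ] F [-0.7  0.7  0.7]
  sign 1 rotvec tool [3.139e+00 1.000e-03 0.000e+00] q6 -0.3
  sign -1 rotvec tool [-0.002 -0.     0.   ] q6 -0.3
  to [0.573  0.2103 0.006 ] shift tool mm [   0.5   -0.  -357.2]
```

Request:
play_rows([
  [[0.5,0,-5,0,0,0,16],[0,0,-8,0,0,0,16],[0,0,-8,0,0,0,16],[0,0,-8,0,0,0,16],[0,0,-8,0,0,0,16],[0,0,-9,0,0,0,16],[0,0,-9,0,0,0,16],[0,0,-9,0,0,0,16],[0,0,-9,0,0,0,16],[0,0,-9,0,0,0,16]],
])

```text
time_s: 11.65
ee_pos: [0.5688, -0.0643, 0.0059]
eef_rot: [-1.409, 1.571, -2.998]
force: [0.6, -1.1, 1.4]
grip_width: 0.0162
```

Run:
```python
from h import *
c=shot('wrist','wr6.png')
B=np.array([.568,-.109]); T=w((.040,0)); d=(T-B)/np.linalg.norm(T-B)
plan(d,[[*(T-d*.022),.006]])
```

```text
t 11.7 p [ 0.5688 -0.0632  0.0059] axes x [-0.  0. -1.] y [ 1.    -0.017 -0.   ] z [-0.017 -1.    -0.   ] F [-0.2  1.7  0.3]
  sign 1 rotvec tool [3.14 0.   0.  ] q6 -0.16
  sign -1 rotvec tool [-0.002 -0.     0.   ] q6 -0.16
  to [0.573  0.2103 0.006 ] shift tool mm [-1.000e-01 -1.000e-01 -2.735e+02]
```

View pics/wr6.png

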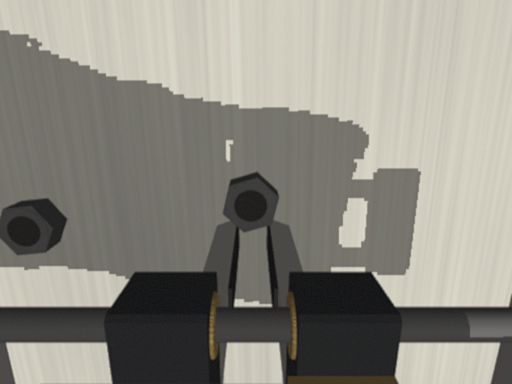

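B is cradled at (250,203), and C is clear at (28,228). I'll continue the remaining 273 mm.

Request:
play_rows([
  [[0,0,-8,0,0,0,16],[0,0,-10,0,0,0,16],[0,0,-10,0,0,0,16],[0,0,-10,0,0,0,16],[0,0,-10,0,0,0,16],[0,0,-10,0,0,0,16],[0,0,-10,0,0,0,16],[0,0,-10,0,0,0,16],[0,0,-10,0,0,0,16],[0,0,-10,0,0,0,16]],
])

```text
time_s: 12.7
ee_pos: [0.5706, 0.0337, 0.006]
eef_rot: [1.904, 1.571, 0.315]
force: [1.0, -1.2, -0.1]
grip_width: 0.0157
```

Request:
play_rows([
  [[0,0,-10,0,0,0,16],[0,0,-10,0,0,0,16],[0,0,-10,0,0,0,16],[0,0,-10,0,0,0,16],[0,0,-9,0,0,0,16],[0,0,-8,0,0,0,16]],
])

```text
time_s: 13.3
ee_pos: [0.5716, 0.0907, 0.0059]
eef_rot: [-1.097, 1.571, -2.685]
force: [0.3, -0.4, -0.3]
grip_width: 0.0159
```

Run:
```python
from h import *
c=shot('wrist','wr7.png')
B=np.array([.568,-.109]); T=w((.040,0)); d=(T-B)/np.linalg.norm(T-B)
plan(d,[[*(T-d*.022),.006]])
```

```text
t 13.35 p [0.5717 0.0916 0.006 ] axes x [ 0.  0. -1.] y [ 1.    -0.017  0.   ] z [-0.017 -1.    -0.   ] F [-0.2  1.3 -0.3]
  sign 1 rotvec tool [ 3.14 -0.    0.  ] q6 0.11
  sign -1 rotvec tool [-0.002 -0.    -0.   ] q6 0.11
  to [0.573  0.2103 0.006 ] shift tool mm [  -0.    -0.6 -118.7]
```

View pics/wr7.png

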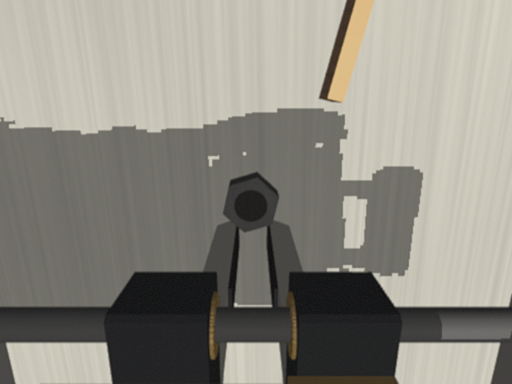

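B is still cradled at (250,203). The batten end at (325,100) clears the right finger by more than 10 mm.

Request:
play_rows([
  [[0,0,-8,0,0,0,16],[0,0,-10,0,0,0,16],[0,0,-10,0,0,0,16],[0,0,-10,0,0,0,16],[0,0,-10,0,0,0,16],[0,0,-10,0,0,0,16],[0,0,-10,0,0,0,16],[0,0,-10,0,0,0,16],[0,0,-10,0,0,0,16],[0,0,-10,0,0,0,16]],
])

```text
time_s: 14.35
ee_pos: [0.5734, 0.1887, 0.0059]
eef_rot: [2.851, 1.571, 1.262]
force: [1.1, -0.3, 0.5]
grip_width: 0.0161
```

Request:
play_rows([
  [[0,0,-8,0,0,0,16],[0,0,-6,0,0,0,16],[0,0,-4,0,0,0,16],[0,0,-2,0,0,0,16],[0,0,0,0,0,0,16],[0,0,10,0,0,0,16],[-10,0,10,0,0,0,16],[-25,0,0,0,0,0,16],[-25,0,0,0,0,0,16],[-20,0,0,0,0,0,16]],
])

```text
time_s: 15.35
ee_pos: [0.5738, 0.1867, 0.0882]
eef_rot: [1.816, 1.569, 0.226]
force: [-0.2, -0.3, -0.3]
grip_width: 0.016
```

Run:
```python
from h import *
c=shot('wrist','wr8.png')
C=np.array([.442,-.0545]); T=w((-.050,.003)); d=(T-C)/np.linalg.norm(T-C); s=C-d*.042
plan(d,[[*s,.1],[*s,.006],[*(T-d*.022),.006]])
```

```text
t 15.4 p [0.5751 0.1872 0.0915] axes x [ 0.006  0.001 -1.   ] y [ 1.    -0.019  0.006] z [-0.019 -1.    -0.002] F [0.3 0.5 3.5]
  sign 1 rotvec tool [-3.018e+00  8.000e-03 -3.000e-03] q6 0.27
  sign -1 rotvec tool [ 0.124 -0.002 -0.005] q6 0.27
  to [ 0.436  -0.0961  0.1   ] shift tool mm [ -8.5 -97.3 300.2]
  to [ 0.436  -0.0961  0.006 ] shift tool mm [94.  0.  0.]
  to [0.4839 0.2362 0.006 ] shift tool mm [   0.    -0.  -335.7]
```

View pics/wr8.png

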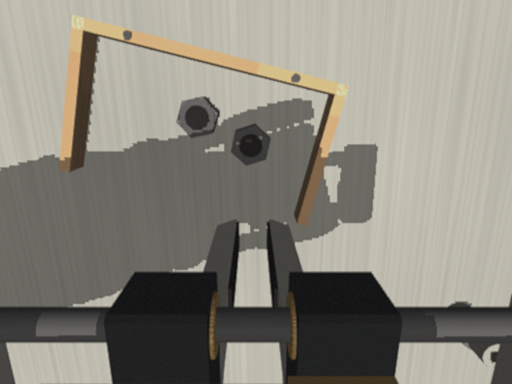

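Both nuts lie flat in the corral at (197,117) and (250,146), with room on the left for C.

Request:
play_rows([
  [[-5,0,0,0.124,0,0,16],[0,-12.2,37.5,0,0,0,16],[0,-12.2,37.5,0,0,0,16],[0,-12.2,37.5,0,0,0,16],[0,-12.2,37.5,0,0,0,16],[0,-12.2,37.5,0,0,0,16],[0,-12.2,37.5,0,0,0,16],[0,-12.2,37.5,0,0,0,16],[0,-12.2,37.5,0,0,0,16],[0,0,0,0,0,0,16]],
])

```text
time_s: 16.4
ee_pos: [0.4325, -0.0987, 0.0912]
eef_rot: [0.275, 1.57, -1.442]
force: [-0.1, 0.4, 0.0]
grip_width: 0.0161
```

Run:
```python
from h import *
c=shot('wrist','wr9.png')
C=np.array([.442,-.0545]); T=w((-.050,.003)); d=(T-C)/np.linalg.norm(T-C); s=C-d*.042
plan(d,[[*s,.1],[*s,.006],[*(T-d*.022),.006]]); print(proj(c,[[*C,.015]]))
```

```text
t 16.45 p [ 0.4335 -0.0972  0.0912] axes x [ 0. -0. -1.] y [ 0.989 -0.145  0.   ] z [-0.145 -0.989  0.   ] F [-0.3  0.4 -1. ]
  sign 1 rotvec tool [ 3.139e+00 -1.000e-03 -0.000e+00] q6 -0.16
  sign -1 rotvec tool [-0.003  0.    -0.   ] q6 -0.16
  to [ 0.436  -0.0961  0.1   ] shift tool mm [-8.8  2.4 -1.5]
  to [ 0.436  -0.0961  0.006 ] shift tool mm [94.  0.  0.]
  to [0.4839 0.2362 0.006 ] shift tool mm [   0.    -0.  -335.7]
[[255.71305917 141.45670526]]
```

View pics/wr9.png

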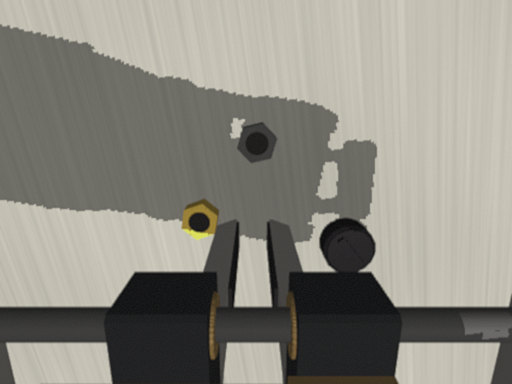

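C is at (257,143), and the yellow nut (200,222) and cap (347,245) sit to either side. I'll nudge right and forward to widen the clearance from the yellow one, then descend.

Request:
play_rows([
  [[0,4,-9,0,0,0,16],[18,0,0,0,0,0,16],[25,0,0,0,0,0,16],[25,0,0,0,0,0,16],[13,0,0,0,0,0,16],[4,0,0,0,0,0,16],[0,0,0,0,0,0,16]],
])

```text
time_s: 17.15
ee_pos: [0.4399, -0.086, 0.0058]
eef_rot: [-1.788, 1.57, 2.784]
force: [0.4, -0.3, -0.1]
grip_width: 0.0159
```

Run:
```python
from h import *
C=np.array([.443,-.0545]); T=w((-.050,.003)); d=(T-C)/np.linalg.norm(T-C)
plan(d,[[*(T-d*.022),.006]])
```

```text
t 17.15 p [ 0.4399 -0.086   0.0058] axes x [-0.001  0.    -1.   ] y [ 0.99  -0.14  -0.001] z [-0.14 -0.99 -0.  ] F [ 0.4 -0.3 -0.1]
  sign 1 rotvec tool [3.141e+00 1.000e-03 0.000e+00] q6 -0.13
  sign -1 rotvec tool [-0.001 -0.     0.001] q6 -0.13
  to [0.4839 0.2362 0.006 ] shift tool mm [-2.000e-01 -1.300e+00 -3.252e+02]
```

Request:
play_rows([
  [[0,0,-4,0,0,0,16],[0,0,-7,0,0,0,16],[0,0,-8,0,0,0,16],[0,0,-8,0,0,0,16],[0,0,-9,0,0,0,16],[0,0,-9,0,0,0,16],[0,0,-9,0,0,0,16],[0,0,-9,0,0,0,16],[0,0,-9,0,0,0,16],[0,0,-9,0,0,0,16]],
])

```text
time_s: 18.15
ee_pos: [0.4511, -0.006, 0.0059]
eef_rot: [-0.95, 1.571, -2.663]
force: [-0.1, -0.5, 1.6]
grip_width: 0.0161
```

Run:
```python
from h import *
c=shot('wrist','wr10.png')
C=np.array([.443,-.0545]); T=w((-.050,.003)); d=(T-C)/np.linalg.norm(T-C)
plan(d,[[*(T-d*.022),.006]])
```

```text
t 18.2 p [ 0.4512 -0.0052  0.0059] axes x [ 0.  0. -1.] y [ 0.99  -0.141 -0.   ] z [-0.141 -0.99  -0.   ] F [-0.1  1.3  0.6]
  sign 1 rotvec tool [3.14 0.   0.  ] q6 0.05
  sign -1 rotvec tool [-0.002 -0.     0.   ] q6 0.05
  to [0.4839 0.2362 0.006 ] shift tool mm [-1.000e-01 -1.300e+00 -2.436e+02]
```

View pics/wr10.png

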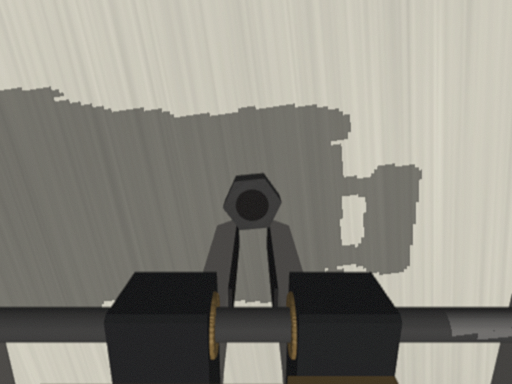

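C is cradled at (252,203). I'll push on 160 mm and then look.

Request:
play_rows([
  [[0,0,-8,0,0,0,16],[0,0,-10,0,0,0,16],[0,0,-10,0,0,0,16],[0,0,-10,0,0,0,16],[0,0,-10,0,0,0,16],[0,0,-10,0,0,0,16],[0,0,-10,0,0,0,16],[0,0,-10,0,0,0,16],[0,0,-10,0,0,0,16],[0,0,-10,0,0,0,16]],
])

```text
time_s: 19.2
ee_pos: [0.465, 0.0911, 0.0059]
eef_rot: [-1.288, 1.571, -3.001]
force: [-0.7, -1.2, -0.6]
grip_width: 0.016
```

Request:
play_rows([
  [[0,0,-10,0,0,0,16],[0,0,-10,0,0,0,16],[0,0,-10,0,0,0,16],[0,0,-9,0,0,0,16],[0,0,-8,0,0,0,16]],
])

```text
time_s: 19.7
ee_pos: [0.4717, 0.1376, 0.0059]
eef_rot: [-2.312, 1.571, 2.258]
force: [-0.4, -0.1, 0.6]
grip_width: 0.0162
```

Run:
```python
from h import *
c=shot('wrist','wr11.png')
C=np.array([.443,-.0545]); T=w((-.050,.003)); d=(T-C)/np.linalg.norm(T-C)
plan(d,[[*(T-d*.022),.006]])
```

```text
t 19.75 p [0.4718 0.1383 0.006 ] axes x [ 0.  0. -1.] y [ 0.99  -0.141  0.   ] z [-0.141 -0.99  -0.   ] F [ 0.6 -0.1  0.3]
  sign 1 rotvec tool [ 3.14 -0.    0.  ] q6 0.35
  sign -1 rotvec tool [-0.002 -0.    -0.   ] q6 0.35
  to [0.4839 0.2362 0.006 ] shift tool mm [ -0.   -1.6 -98.7]
```

View pics/wr11.png

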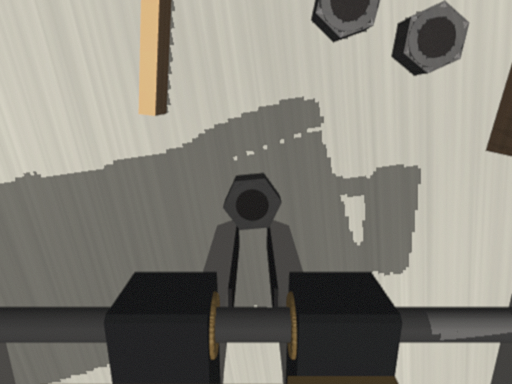

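The path is clear between the batten (155,110) and nut A (345,10). Now the last 98 mm.

Request:
play_rows([
  [[0,0,-8,0,0,0,16],[0,0,-10,0,0,0,16],[0,0,-10,0,0,0,16],[0,0,-10,0,0,0,16],[0,0,-10,0,0,0,16],[0,0,-10,0,0,0,16],[0,0,-10,0,0,0,16],[0,0,-10,0,0,0,16],[0,0,-8,0,0,0,16],[0,0,-6,0,0,0,16]],
])

```text
time_s: 20.75
ee_pos: [0.4847, 0.2286, 0.0059]
eef_rot: [2.858, 1.571, 1.145]
force: [-0.4, -0.9, 1.2]
grip_width: 0.016
```

Request:
play_rows([
  [[0,0,-4,0,0,0,16],[0,0,-2,0,0,0,16],[0,0,0,0,0,0,16],[0,0,10,0,0,0,16],[-10,0,10,0,0,0,16],[-25,0,0,0,0,0,16],[-25,0,0,0,0,0,16],[-30,0,0,0,0,0,16],[-30,0,20,0,0,0,16],[0,0,0,0,0,0,16]],
])

```text
time_s: 21.75
ee_pos: [0.4811, 0.1926, 0.1303]
eef_rot: [1.982, 1.564, 0.268]
force: [-0.8, 1.7, -0.7]
grip_width: 0.0163
```

Run:
```python
from h import *
c=shot('wrist','wr12.png');plan(None,[])
img=c['img']; m=(cv2.cvtColor(img,cv2.COLOR_RGB2HSV)[...,2]<70).astype(np.uint8); m[215:]=0
n,l,s,ce=cv2.connectedComponentsWithStats(m)
for i in range(1,n):
    if s[i,4]>150: p=ray(c,*ce[i],.012); print(s[i],ce[i].round(1),p.round(4),loc(p).round(4))
```

```text
t 21.8 p [0.4805 0.1931 0.1282] axes x [ 0.004  0.001 -1.   ] y [ 0.99  -0.143  0.003] z [-0.143 -0.99  -0.002] F [ 0.4  0.6 -1.3]
[199  53  12 117 185] [203.3 111.8] [0.4487 0.2643 0.012 ] [-0.0887 -0.0006]
[387  78  33 115 990] [402.6 133.1] [0.6227 0.2201 0.012 ] [0.0909 0.0007]
[283  99  29  32 571] [296.7 113.7] [0.5302 0.2508 0.012 ] [-0.0064  0.007 ]
[232 101  35  31 677] [250.2 117.2] [0.489  0.2537 0.012 ] [-0.0469 -0.0006]
[335 122  27  27 482] [348. 135.] [0.5739 0.2255 0.012 ] [ 0.0423 -0.0064]
```

View pics/wr12.png

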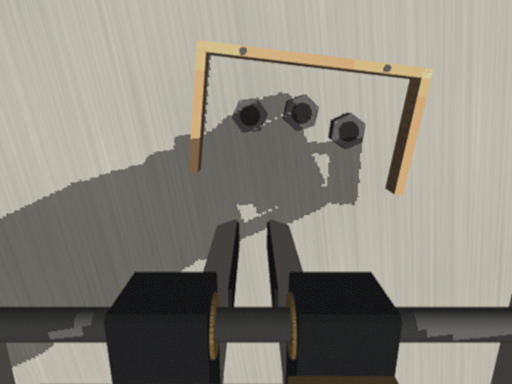

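All three nuts lie flat and separate inside the corral at (250,116), (302,111) and (348,131), well within limits. Now a last check that the bystanders haven't moved.

Run:
```python
from h import *
t=shot('top','top12.png'); a=load('top0')
for nm,(x0,y0,x1,y1) in dict(cap=(322,230,360,268),bowl=(350,100,400,145),sock=(230,105,256,135),yel=(305,295,332,322)).items():
    d=cv2.absdiff(t['img'][y0:y1,x0:x1],a['img'][y0:y1,x0:x1]); s=cv2.phaseCorrelate(cv2.cvtColor(a['img'],cv2.COLOR_RGB2GRAY)[y0:y1,x0:x1].astype(float),cv2.cvtColor(t['img'],cv2.COLOR_RGB2GRAY)[y0:y1,x0:x1].astype(float))
    print(nm,'maxdiff',d.max(),'mean',d.mean().round(2),'shift px',np.round(s[0],2))
print(ctrl.get_obs()['time_s'],abs(ctrl.get_obs()['joint_vel']).max())
```

```text
cap maxdiff 18 mean 12.59 shift px [-0.03 -0.02]
bowl maxdiff 18 mean 14.05 shift px [-0.04  0.48]
sock maxdiff 19 mean 13.5 shift px [0.51 0.02]
yel maxdiff 19 mean 13.45 shift px [0.55 0.55]
21.85 0.03994800588767329
```

View pics/top12.png

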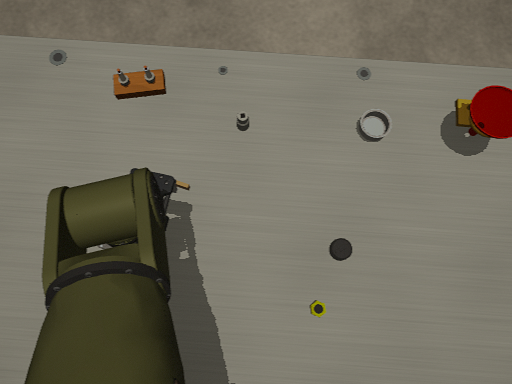

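The cap (341,249), bowl (375,124), socket (243,118) and yellow nut (318,308) are where they started. The differences are uniform brightness only, with no shift above about half a pixel, and the tool is clear of everything. Handing in.

```bash
python3 -c "
from station import hand_in
print(hand_in())"
```

```text
the job is handed in; nothing more can be done
None
```

All three nuts are inside the corral and the job is handed in at about 22 s, well under the 67 s limit. I pushed each one along the bench in the notch between the two fingertips (16 mm gap, tips about 6 mm above the bench), one after the other. No nut was pinched or lifted.

- **Nuts:** the last wrist view shows them flat and separate, at about (-47, -1), (-6, +7) and (+42, -6) mm in the corral's frame. The limits are ±82 mm in x and -43 to +40 mm in y.
- **Bystanders:** the last top view shows the fuel cap, socket, float bowl and yellow look-alike unmoved, to within about half a pixel (roughly 1 mm).
- **Robot:** at hand-in the tool was about 130 mm above the bench, touching nothing.
- **Disagreements:** rough readings from the scene camera differed from the top camera by about 5 mm, up to 16 mm at one batten end. The wrist camera placed the corral's corners within about 5 mm of my fit. The nuts' margins are larger than that.

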